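Hang the saw fence on its two storage hooks

ROBOT

A 6-joint arm with a two-finger parallel gripper is mounted at the origin on the work surface. World frame = base frame: x ahead of the robot, y to its left, z up, the work surface at z = 0. Lengths are in mm, angles in rad, forces in N, time in s.
With the tool pointing down it reaches from about 275 to 825 mm from the base axis. Payload 4.9 kg.
Tool frame: the origin (TCP) lies at the very end of the fingers, on their centre line; the grasp point (between the pads) lies 19 mm behind it; z points along the fingers, y is the direction in which the jaws open and shut (so a half turn about z gives the same grasp; the last joint's range is limited). The gripper opens to 85 mm and grips with 20 to 120 N. Pads are 22 mm wide; open, the fingers measure 114 mm over their backs; the gripper's body (76 mm by 85 mm) begins 54 mm behind the grasp point. The pads swing forward as they close: fully open they stand 13 mm farther back than shut.
Start: joints at [1.147, 0.326, -0.193, 1.052, 0, 1.437], TCP at [157.162, 527.085, 231.281] pointing down, gripper open.
Joint ranges: [-2.65, 2.65], [-0.97, 1.79], [-1.3, 1.35], [-1.93, 2.1], [-1.47, 1.37], [-3.14, 3.14]. Speed limits (rad/s): [2.57, 2.57, 3.14, 3.14, 3.14, 3.14].

INTERFACE

Orientations are given as [roll, pitch, yaw] about the fixed x, y, z axes, in that order (R = Rz(yaw) Ry(pitch) Rx(roll)).
In Python, from bench import bot, solve_ik, imaging gives the robot as it stands. Calls block until the motion is done:
- bot.move_ptp(position, orientation): joint-space move of the TCP to a pose.
- bot.movel(position, rot=None, max_speed=150, threshold=None): straight line of the TCP; rot=None keeps the orientation; max_speed is the mean speed in mm/s. With threshold (N) it stops when the force on the tool has changed by that much, and returns True; else False.
- bot.move_j(angles): joint-space move.
- bot.grip(opening, effort=None): opening from 0.0 (shut) to 1.0 (fully open); effort is the grip in N (None keeps the last); returns when the fingers have stopped.
- bot.dwell(seconds).
- solve_ik(position, orientation): joint angles nearest the present ones, or None.
- bot.get_state(): the state.
- imaging.capture(name): name is "scene" or "top" or "wrist"; returns the picture (480x640x3 uint8, blue, green, red); there is no depth.
- imaging.camera_model(name): a dict with "K" (3x3 intrinsics, pixels), "position" and "rotation" of the camera in the world. Camera axes: x right, y up, looking along -z (the intrinsics and any distortion apply to the point x, -y, -z); pixel columns grow to the right and rows downward; lengths in mm; the calibration is good to about 2 mm. The wrist camera is an equidistant fisheye: a pixel r from the principal point sees the ray r / f radians off the axis. A picture is of the moment at which its call begins: read the wrist's pose just before it. camera_model takes no time and is no camera call; for the wrist camera it gives the pose at the moment of the call.
A pose or a line that the arm cannot do raises bot.IKError and nothing moves.
- bot.sign_off(): hands the job in, once; it reports no verdict.
The state is a dict: "t": time; "qpos": joint angles; "joint_velocities": joint speeds; "effort": joint torques, N m; "tcp_pos": TCP position; "orientation": TCP orientation; "contact_force": force on the tool from outside, world axes, zero at the start; "wrist_torque": the same for the moment, N m; "opening": opening from 0.0 (shut) to 1.0 (fully open).
Only numpy, scipy, OpenCV 4.12 (cv2) and the standard library are available. Lean on these libraries where they do the work, as an engineer would, in place of code of your own. Each camera call takes 0.05 s, during which the arm holds its last target. There are 200 camera calls.

TASK

Pick up the long aluminium saw fence lying on the bench and hang it on the green storage stand by its two end pins: let both pins down into the open mouths of the hooks, slide them back under the noses and down into the seats. The hooks are not set to the same height, so feel both pins down to their seats and, before you let go, press down until both hooks bear about 8 N each at once (the fence's weight included), hold that for a second, and only then release it. Do it gently, never forcing the fence against a hook with more than 20 N nor leaning on the stand with the arm, and leave the other things on the bench where they are.

Things in the scene. Friction and masses are not known exactly. Their poses are not given: they have to be found in the camera images.
- fence_center (a point): Centre (half-way up the web) of the loose aluminium saw fence, an inverted T standing on its flange, 33 mm above its underside. Flange 44 mm (x) by 240 (y) by 20; on it a web 16 mm thick (x), 240 long (y), its top 58 mm above the underside. Long axis y, z up. 0.48 to 0.75 kg. Grip the web across its 16 mm, from above, at mid-length. Same both ways round.
- pin_a (a point): Point on the axis of the steel pin at the fence's +y end that belongs in a hook: pin 12 mm in diameter, axis along y, 46 mm above the fence's underside, 136 mm from mid-length; the pin sticks out from 120 to 152 mm from mid-length.
- pin_b (a point): The same on the pin at the fence's -y end.
- fence: The whole fence; origin at the centre of its underside, axes as for fence_center.
- stand: Fixed green storage stand: base plate 150 mm (x) by 330 (y) by 20 thick, origin at the centre of its underside, on the bench; x points to the back of the hooks, y to the left post. Posts with hooks stand at y = +136 and -136 mm. A loose wooden offcut 22 mm high lies on the base between the posts and stays there.
- post_left: Green post at the stand's +y side with a dark steel hook; origin at bench level straight below the seat's centre, axes as the stand's. The hook, 14 mm thick (y), is clamped by hand and does not yield: its ledge is somewhere from 112 to 148 mm above the bench, different on the two hooks, and no pose given here contains this height: feel (or see) it.
- post_right: The same at the stand's -y side, with a hook set to its own height.
- mouth_left (a point): Middle of the left hook's open mouth at its LOWEST setting, ledge at 112 mm (the real ledge is 0 to 36 mm higher), 25.5 mm in front (-x) of the seat. The mouth is open from above, 24 mm wide in x; its floor, the level ledge, runs from 12 mm before to 16 mm behind this point; in front a lip rises 12 mm over the ledge.
- mouth_right (a point): The same of the right hook.
- seat_left (a point): Middle of the left hook's seat floor at its LOWEST setting, 104 mm (the real one is 0 to 36 mm higher, with its ledge). The seat lies 8 mm lower than the ledge, is 18 mm wide in x, with a back wall behind. A nose covers the slot from 13.5 mm in front of this point back to the wall: underside 16 mm over the ledge, top 36 mm over it.
- seat_right (a point): The same of the right hook.

How it is judged:
By the outcome, as a careful person would: the job done as asked, in the order asked, and still so for the second after the job is handed in, with the robot touching nothing.
It also fails if it takes over 58 s, if anything falls off the work surface, if the arm or the gripper's body presses on something with over 40 N, if the wrist force passes 120 N, or if a joint passes its speed limit or range.

## Working session

There is one attempt and no reset: what is moved stays moved. The work goes in short steps, each a Python script; the robot and the scene stay as the last script left them, time stands still between calls to the robot, and variables do not carry over. Pictures are saved under pics/ and viewed, about 8 in all and at most 12, crops included, and the job is handed in when it is done.

```bash
ls; mkdir -p pics; python3 - <<'E'
from bench import bot, imaging
import cv2
for n in ("scene","top"):
    cv2.imwrite(f"pics/{n}0.png",imaging.capture(n)); m=imaging.camera_model(n); print(n,m)
s=bot.get_state();print(s)
E
```

```text
pics
scene {'K': array([[479.98920585,   0.        , 318.98548071],
       [  0.        , 479.98920585, 242.77816895],
       [  0.        ,   0.        ,   1.        ]]), 'position': array([1236.53817131, -112.55375763,  958.26373504]), 'rotation': array([ 0.7049478 , -0.00383997,  1.41144329])}
top {'K': array([[564.23750556,   0.        , 316.14472743],
       [  0.        , 564.23750556, 239.57133763],
       [  0.        ,   0.        ,   1.        ]]), 'position': array([ 416.19771196,    7.54312998, 1311.53200079]), 'rotation': array([ 0.09744772,  0.01383295, -1.55899378])}
{'t': 0.1, 'qpos': array([ 1.14683307e+00,  3.26837850e-01, -1.93483829e-01,  1.05199522e+00,
       -6.36016993e-06,  1.43660816e+00]), 'joint_velocities': array([ 0.00037186, -0.00367205,  0.0033395 , -0.00126874, -0.00070071,
        0.00043905]), 'effort': array([ 1.38487900e-03, -4.44238329e+01,  2.63038391e+01,  7.88847014e-03,
       -1.35314613e-04, -8.91974974e-07]), 'tcp_pos': array([156.92532366, 526.59877432, 230.59753356]), 'orientation': array([-3.14008490e+00, -1.97127464e-04,  2.85181742e+00]), 'contact_force': array([ 0.71773042,  0.12036025, -0.5563084 ]), 'wrist_torque': array([-0.0024995 ,  0.0670344 , -0.03811848]), 'opening': 1.002282754762955}
```

View pics/top0.png

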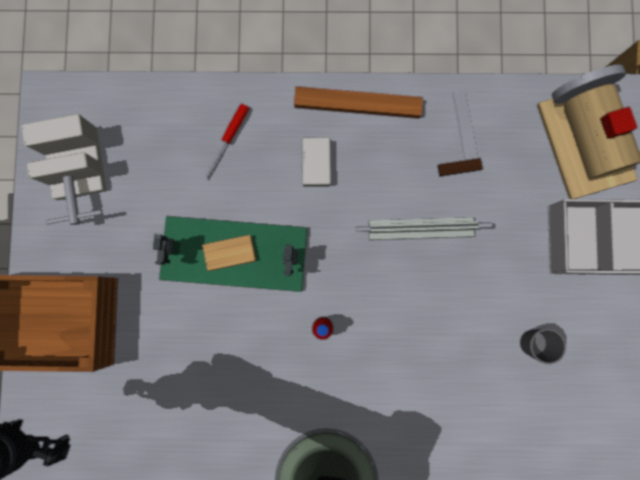

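View pics/scene0.png

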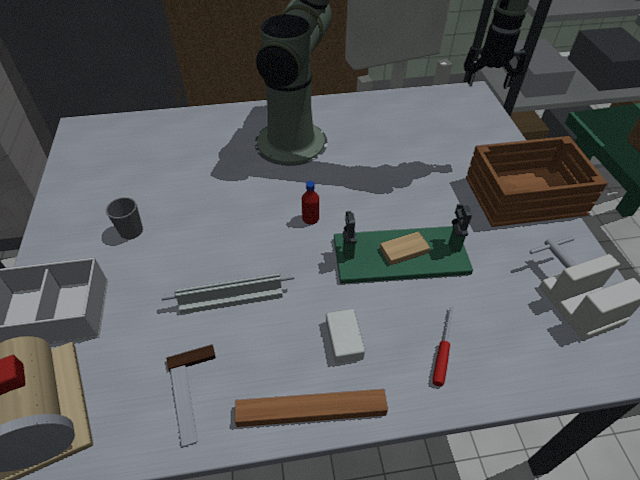

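Top view: fence centred near (423,229), lying along world y; stand corners near (167,217), (308,227), (303,291), (160,280), with hooks at (163,250) and (290,260). Next I'll turn these into positions and take crops.

```bash
cat > h.py <<'E'
from bench import bot, solve_ik, imaging
import numpy as np, cv2
from scipy.spatial.transform import Rotation as R
def ray(m,px,fish=False):
    K=m["K"]; x=(px[0]-K[0,2])/K[0,0]; y=(px[1]-K[1,2])/K[1,1]
    if fish:
        r=np.hypot(x,y); d=np.array([x/r*np.sin(r),y/r*np.sin(r),np.cos(r)]) if r>1e-9 else np.array([0,0,1.])
    else: d=np.array([x,y,1.])
    d=d*[1,-1,-1]
    return np.array(m["position"]), R.from_euler("xyz",m["rotation"]).apply(d)
def onz(m,px,z,fish=False):
    p,d=ray(m,px,fish); return p+d*(z-p[2])/d[2]
def proj(m,P,fish=False):
    q=R.from_euler("xyz",m["rotation"]).inv().apply(np.asarray(P,float)-m["position"])*[1,-1,-1]
    q=np.atleast_2d(q); K=m["K"]
    if fish:
        rr=np.hypot(q[:,0],q[:,1]); th=np.arctan2(rr,q[:,2]); u=q[:,:2]/np.maximum(rr,1e-9)[:,None]*th[:,None]
    else: u=q[:,:2]/q[:,2:]
    return u*[K[0,0],K[1,1]]+[K[0,2],K[1,2]]
E
python3 - <<'E'
from h import *
np.set_printoptions(precision=1,suppress=True)
m=imaging.camera_model("top")
c=[onz(m,p,20) for p in [(167,217),(308,227),(303,291),(160,280)]]
print(np.array(c),np.mean(c,0))
for i in range(4): print(np.linalg.norm(c[i]-c[(i+1)%4]))
print("pins z46",onz(m,(360,229),46),onz(m,(491,225.5),46))
print("flange z20",[onz(m,p,20) for p in [(369,240),(476,236.5)]])
I=cv2.imread("pics/top0.png");J=cv2.imread("pics/scene0.png")
a=cv2.resize(I[205:300,150:315],None,fx=4.5,fy=4.5,interpolation=cv2.INTER_CUBIC)[:, :742]
cv2.imwrite("pics/c1.png",a)
b=cv2.resize(J[195:290,325:485],None,fx=4.8,fy=4.8,interpolation=cv2.INTER_CUBIC)
cv2.imwrite("pics/c2.png",b)
E
```

```text
[[591.2 373.2  20. ]
 [571.2  46.   20. ]
 [424.1  55.5  20. ]
 [445.4 383.8  20. ]] [508.  214.6  20. ]
327.7962153932205
147.37768561187127
329.03744450628903
146.2085187485264
pins z46 [564.7 -72.1  46. ] [ 575.6 -366.5   46. ]
flange z20 [array([542.5, -94.5,  20. ]), array([ 553.2, -339.5,   20. ])]
```

View pics/c2.png

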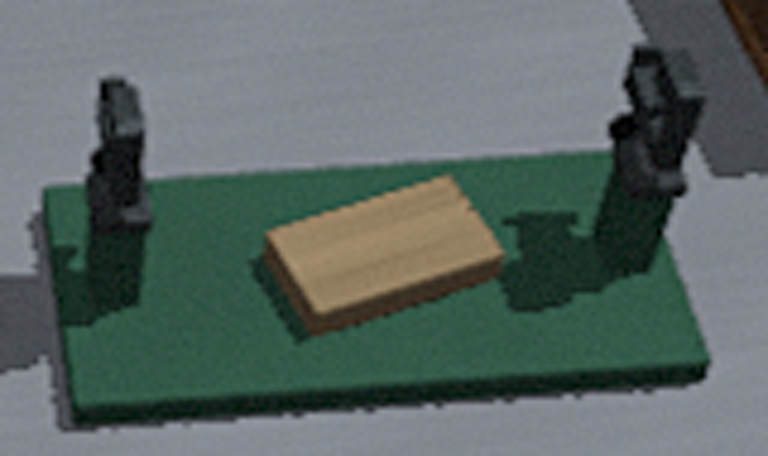

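Picture: the stand seen from world +x; left post at (640,200), right at (115,250), hooks with a low lump on the near side. The mouth seems to face world +x, but I need a close profile view. I'll look with the wrist camera from between the posts.

```bash
python3 - <<'E'
from h import *
np.set_printoptions(precision=3,suppress=True)
o=[np.pi,0,np.pi/2-0.06]
print(solve_ik([508,214,230],o),solve_ik([570,-219,40],o))
bot.move_ptp([508,214,230],o)
m=imaging.camera_model("wrist");I=imaging.capture("wrist");print(m,bot.get_state()["t"],bot.get_state()["tcp_pos"])
np.save("w1.npy",m,allow_pickle=True)
cv2.imwrite("pics/w1.png",I)
E
```

```text
[ 0.265  0.329 -0.192  1.05   0.     1.896] [-0.488  0.617 -0.258  0.697  0.     1.143]
{'K': array([[371.648,   0.   , 325.581],
       [  0.   , 371.648, 236.206],
       [  0.   ,   0.   ,   1.   ]]), 'position': array([511.139, 300.061, 372.008]), 'rotation': array([-0.332, -0.   , -0.058])} 1.8667 [507.48  214.989 230.031]
```

View pics/w1.png

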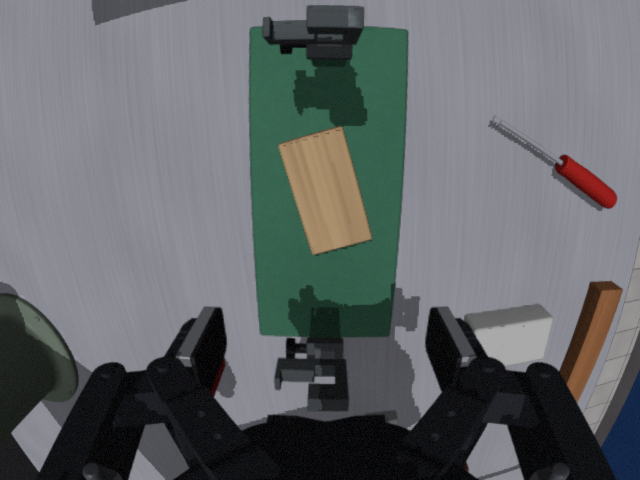

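The wrist view is clear (image right = world +x, up = +y). Lips are on the left (left hook lip at (268,30), right at (280,378)) and noses on the right, so the mouths face the robot and stand x ≈ world +x. Next I'll fit the stand pose and the hook heights.

```bash
python3 - <<'E'
from h import *
from scipy.optimize import least_squares
np.set_printoptions(precision=2,suppress=True)
m=np.load("w1.npy",allow_pickle=True).item()
t=imaging.camera_model("top")
I=cv2.imread("pics/w1.png")
cor=np.array([[75,165],[-75,165],[-75,-165],[75,-165]])
def world(p,P):
    P=np.atleast_2d(np.asarray(P,float)); c,s=np.cos(p[2]),np.sin(p[2])
    return np.c_[p[0]+c*P[:,0]-s*P[:,1],p[1]+s*P[:,0]+c*P[:,1],P[:,2]]
P=np.c_[cor,np.full(4,20.)]
tw=np.array([[408,30],[250,27],[260.5,335],[390,336]]); tt=np.array([[308,227],[303,291],[160,280],[167,217]])[[3,2,1,0]]
for name,f in (("w",lambda p:(proj(m,world(p,P),True)-tw).ravel()),("t",lambda p:(proj(t,world(p,P))-tt).ravel())):
    r=least_squares(f,[508,214,-.06]);print(name,r.x,r.fun)
    if name=="w": p=r.x
a=cv2.resize(I,None,fx=4,fy=4,interpolation=cv2.INTER_CUBIC)
out=[]
for y0,(r0,r1) in ((136,(0,75)),(-136,(335,415))):
  for h,col in ((112,(0,0,255)),(130,(0,255,255)),(148,(255,255,0))):
    for L in ([[-13.5,y0+7,h+36],[-13.5,y0-7,h+36]],[[-13.5,y0+7,h+36],[15,y0+7,h+36]],[[-13.5,y0-7,h+36],[15,y0-7,h+36]],[[-37.5,y0+7,h+12],[-37.5,y0-7,h+12]]):
      q=(proj(m,world(p,L),True)*4+2).astype(int)
      cv2.line(a,q[0].tolist(),q[1].tolist(),col,1)
  out.append(a[r0*4:r1*4,230*4:400*4])
cv2.imwrite("pics/c3.png",np.vstack(out)[:,:]); print(np.vstack(out).shape)
E
```

```text
w [508.11 220.65  -0.07] [ 1.2  -1.63 -0.98 -0.89 -0.54  1.67  0.36  1.9 ]
t [508.01 214.65  -0.06] [-0.53 -0.94 -0.14  0.73  0.3   0.65  0.36 -0.49]
(620, 680, 3)
```

View pics/c3.png

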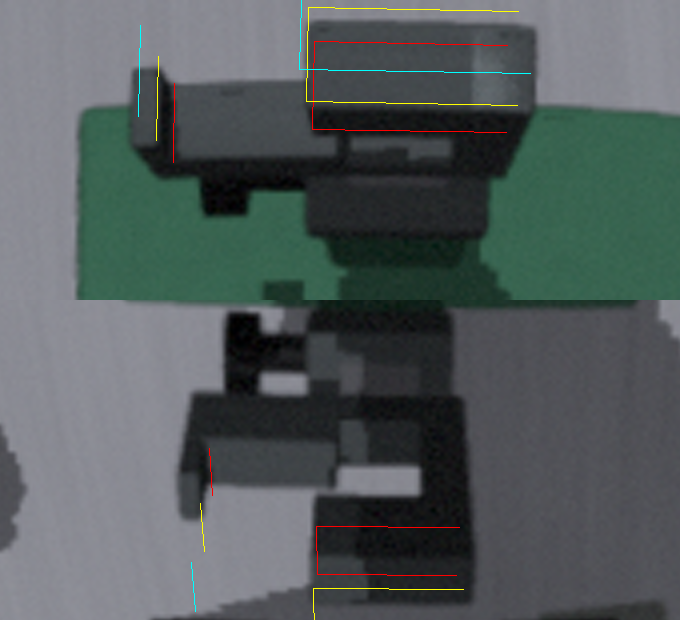

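Estimates: seat is at stand x≈0; ledge height is about 124 left and about 120 right (the right is less sure; y is 215–220). Feeling will settle these. Now I'll go above the fence for one close look.

```bash
python3 - <<'E'
from h import *
np.set_printoptions(precision=2,suppress=True)
o=[np.pi,0,np.pi/2+0.037]
bot.move_ptp([570,-218,170],o); bot.dwell(.3)
m=imaging.camera_model("wrist");I=imaging.capture("wrist");s=bot.get_state();print(s["t"],s["tcp_pos"],s["orientation"],s["contact_force"],s["wrist_torque"])
np.save("w2.npy",m,allow_pickle=True)
for y in (-152,-120,120,152):
  c,sn=np.cos(.037),np.sin(.037)
  q=proj(m,[570-sn*y,-218+c*y,46],True)[0]; print(y,q)
  cv2.drawMarker(I,tuple(q.astype(int).tolist()),(0,0,255),0,7)
for x in (-22,22):
 for y in (-120,120):
  q=proj(m,[570+c*x-sn*y,-218+sn*x+c*y,20],True)[0]; print(x,y,q)
  cv2.drawMarker(I,tuple(q.astype(int).tolist()),(255,0,0),0,7)
cv2.imwrite("pics/w2.png",I)
E
```

```text
3.8333 [ 570.2  -217.46  170.16] [3.14 0.   1.61] [-0.57 -0.01 -0.61] [-0.    0.03  0.06]
-152 [326.17 383.87]
-120 [326.26 357.52]
120 [327.02  65.55]
152 [327.1   22.42]
-22 -120 [303.05 340.81]
-22 120 [298.17  69.94]
22 -120 [349.34 340.84]
22 120 [355.56  70.09]
```

View pics/w2.png

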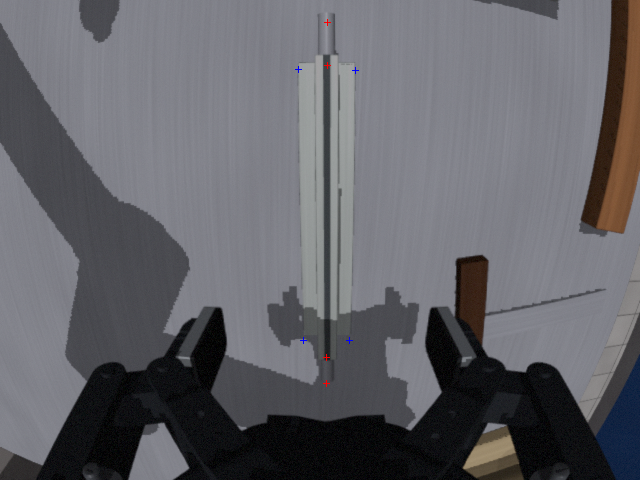

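The fence matches the top-camera pose in x and yaw (flange edges at columns 298/355). In y it reads about 6 px (≈6 mm) higher, the same bias the wrist camera gave for the stand. Both shift together, so the fit is unaffected. I'll use the midpoint for each and grasp.

```bash
cat >> h.py <<'E'
def st(msg=""):
    s=bot.get_state(); np.set_printoptions(precision=3,suppress=True)
    print(msg,"t%.1f"%s["t"],s["tcp_pos"],s["orientation"],"F",s["contact_force"],"M",s["wrist_torque"],"op %.3f"%s["opening"]); return s
E
python3 - <<'E'
from h import *
o=[np.pi,0,np.pi/2+0.037]
bot.movel([570,-215,60],rot=o,max_speed=120)
hit=bot.movel([570,-215,25],max_speed=60,threshold=6); s=st(hit)
if not hit:
    bot.grip(0.0,90); st("grip")
    bot.movel([570,-215,75],max_speed=80); bot.dwell(.3); st("lift")
E
```

```text
False t5.6 [ 570.032 -214.995   24.876] [-3.141 -0.     1.608] F [ 0.181  0.743 -0.499] M [ 0.023  0.005 -0.017] op 1.001
grip t6.3 [ 570.468 -215.12    25.338] [3.141 0.    1.608] F [0.237 0.542 2.794] M [ 0.126 -0.112  0.009] op 0.170
lift t7.3 [ 569.693 -214.857   74.51 ] [-3.141 -0.     1.608] F [-0.502  0.33  -6.798] M [-0.003  0.012 -0.   ] op 0.174
```

Grasped; weight is about 6.2 N. Carry to above the mouths and look.

```bash
python3 - <<'E'
from h import *
yaw=-0.063; o=[np.pi,0,np.pi/2+yaw]
bot.movel([570,-215,230],max_speed=200)
bot.move_ptp([482.5,219.2,230],o)
bot.movel([482.5,219.2,150],rot=o,max_speed=100); bot.dwell(.3); s=st()
I=imaging.capture("wrist"); cv2.imwrite("pics/w3f.png",I)
a=cv2.resize(I[0:110,225:425],None,fx=3.5,fy=3.5,interpolation=cv2.INTER_CUBIC)
b=cv2.resize(I[330:390,225:425],None,fx=3.5,fy=3.5,interpolation=cv2.INTER_CUBIC)
cv2.imwrite("pics/w3.png",np.vstack([a,b]))
E
```

```text
t11.2 [482.78  219.326 150.455] [ 3.141 -0.     1.508] F [ 0.564 -0.632 -6.659] M [ 0.034 -0.037  0.014] op 0.173
```

View pics/w3.png

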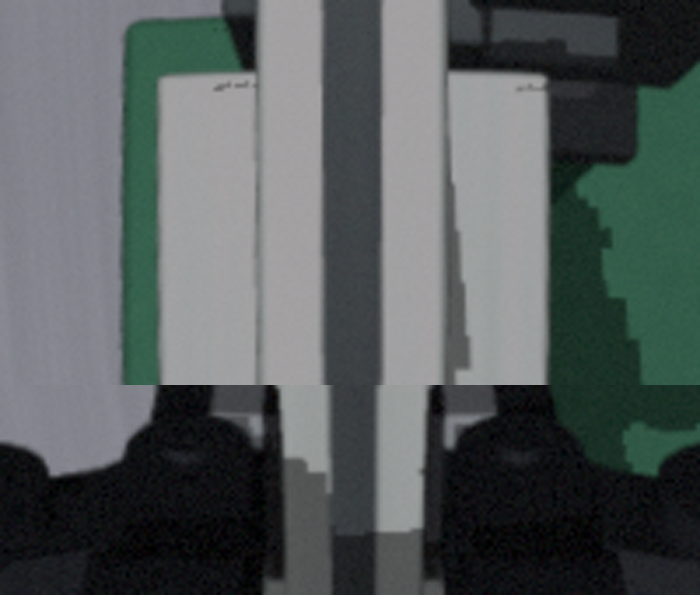

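The end pins are hidden behind the web in this view, so it shows little about the fit. I'll go on by feel and check x and y with the scene camera.

```bash
python3 - <<'E'
from h import *
bot.movel([482.5,219.2,135],max_speed=60,threshold=3); bot.dwell(.2); st("pre")
hit=bot.movel([482.5,219.2,92],max_speed=15,threshold=2.5); st(hit); bot.dwell(.1); st()
J=imaging.capture("scene"); cv2.imwrite("pics/s3f.png",J)
cv2.imwrite("pics/s3.png",cv2.resize(J[180:290,330:490],None,fx=4.5,fy=4.5,interpolation=cv2.INTER_CUBIC))
E
```

```text
pre t11.7 [480.105 218.461 131.521] [-3.136  0.002  1.508] F [-0.922  0.547 -6.78 ] M [-0.038 -0.071 -0.001] op 0.173
True t13.3 [481.776 218.982 107.942] [-3.138  0.001  1.508] F [-0.194 -1.011  5.247] M [ 0.201 -0.069  0.06 ] op 0.172
 t13.4 [481.795 218.982 107.95 ] [-3.138  0.001  1.508] F [ 0.141 -1.243  6.158] M [ 0.218 -0.068  0.03 ] op 0.174
```

View pics/s3.png

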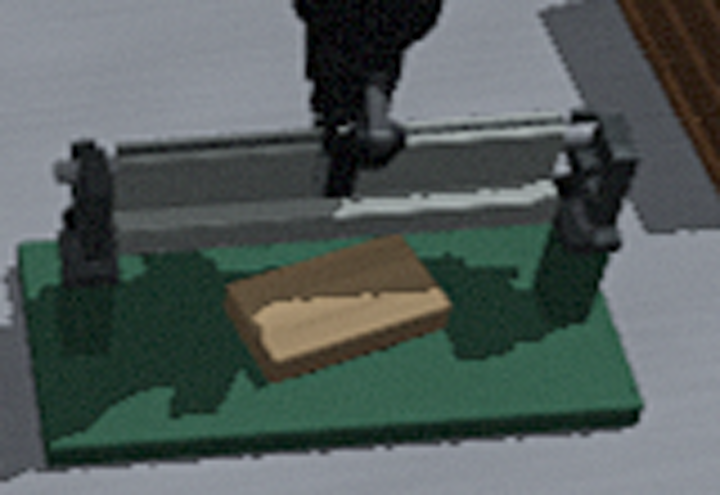

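The scene view shows both pins in the hook mouths: right pin at (65,168), sticking out past its hook, and left pin at (580,130). Contact came at TCP z≈108 with little moment. I'll back off in small steps to see which pin bears.

```bash
python3 - <<'E'
from h import *
o=[np.pi,0,np.pi/2-0.063]
for z in (108.6,109.3,110,111,112):
    bot.movel([482.2,219.2,z],rot=o,max_speed=15); bot.dwell(.15); st(z)
E
```

```text
108.6 t14.0 [481.912 219.105 108.231] [-3.141  0.     1.508] F [ 0.4   -0.464 -4.951] M [ 0.129 -0.032 -0.011] op 0.173
109.3 t14.4 [481.975 219.153 109.126] [-3.141  0.     1.508] F [ 0.561  0.494 -7.629] M [-0.013  0.017 -0.021] op 0.175
110 t14.8 [482.206 219.205 110.014] [ 3.142 -0.     1.508] F [-0.672  0.369 -6.703] M [-0.016  0.002 -0.018] op 0.173
111 t15.2 [482.183 219.198 111.014] [-3.142 -0.     1.508] F [-0.075  0.3   -6.68 ] M [-0.052 -0.026  0.006] op 0.173
112 t15.6 [482.197 219.207 112.011] [ 3.142 -0.     1.508] F [ 0.581  0.312 -6.839] M [-0.003  0.005  0.01 ] op 0.172
```

```bash
python3 - <<'E'
from h import *
o=[np.pi,0,np.pi/2-0.063]
bot.movel([482.2,219.2,109.3],rot=o,max_speed=15)
for z in (108.6,108.4,108.2,108.0,107.8):
    bot.movel([482.2,219.2,z],rot=o,max_speed=15); bot.dwell(.1); s=st(z)
    if s["contact_force"][2]>4: break
bot.movel([482.2,219.2,109.8],rot=o,max_speed=15); bot.dwell(.1); st()
E
```

```text
108.6 t16.3 [482.264 219.219 108.652] [ 3.141 -0.     1.508] F [-0.459  0.847 -7.24 ] M [ 0.054 -0.013  0.009] op 0.169
108.4 t16.6 [482.253 219.227 108.455] [ 3.141 -0.     1.508] F [-0.351  0.295 -6.808] M [ 0.051 -0.002 -0.033] op 0.172
108.2 t17.0 [482.284 219.232 108.278] [ 3.141 -0.     1.508] F [ 0.018 -0.691 -5.961] M [0.089 0.002 0.018] op 0.179
108.0 t17.3 [482.315 219.221 108.109] [ 3.141 -0.     1.508] F [ 0.089 -0.162 -3.785] M [0.157 0.031 0.038] op 0.171
107.8 t17.7 [482.312 219.25  108.029] [ 3.141 -0.     1.508] F [-1.061 -1.554 -0.61 ] M [0.052 0.178 0.014] op 0.175
 t18.1 [481.832 219.094 109.373] [-3.141  0.     1.508] F [-0.03   1.067 -7.417] M [ 0.013 -0.071 -0.002] op 0.173
```

Both pins now meet their ledges within about 0.3 mm of each other, since the fence pivots a little in the pads. Raise, slide back under the noses until the back wall is felt, back off and go down.

```bash
python3 - <<'E'
from h import *
y0=-0.063; o=[np.pi,0,np.pi/2+y0]
def P(d,z): return [482.2+d*np.cos(y0),219.2+d*np.sin(y0),z]
bot.movel(P(0,110.0),rot=o,max_speed=15); bot.dwell(.15); st("up")
h=bot.movel(P(20,110.0),max_speed=30,threshold=4); st(h)
if not h:
    bot.dwell(.15); st()
    h=bot.movel(P(33,110.0),max_speed=12,threshold=2.5); s=st(h); bot.dwell(.15); st()
E
```

```text
up t18.5 [482.189 219.192 109.979] [-3.142 -0.     1.508] F [ 0.687 -0.229 -6.912] M [-0.005 -0.06  -0.018] op 0.170
False t19.3 [501.938 217.88  109.87 ] [-3.141  0.     1.508] F [ 0.26  -0.422 -6.766] M [ 0.018 -0.034  0.008] op 0.173
 t19.4 [501.884 217.944 109.949] [-3.141  0.     1.508] F [-0.839  0.079 -6.263] M [-0.045 -0.     0.047] op 0.172
True t20.2 [509.449 216.973 108.422] [-3.137  0.001  1.507] F [-0.281  0.111 -7.244] M [ 0.024 -0.031 -0.026] op 0.176
 t20.4 [508.435 216.83  107.334] [-3.135  0.001  1.507] F [ 0.714  0.718 -6.191] M [ 0.125 -0.111  0.002] op 0.176
```

```bash
python3 - <<'E'
from h import *
y0=-0.063; o=[np.pi,0,np.pi/2+y0]
def P(d,z): return [482.2+d*np.cos(y0),219.2+d*np.sin(y0),z]
bot.movel(P(26,107),rot=o,max_speed=15); bot.dwell(.1); s=st("a")
for z in (106,105,104,103,102,101.5,101,100.7,100.4,100.2,100,99.8,99.6):
    bot.movel(P(26,z),rot=o,max_speed=20); bot.dwell(.08); s=st(z)
    F=s["contact_force"]
    if F[2]>-3.5 or np.hypot(F[0],F[1])>4: break
E
```

```text
a t20.7 [507.883 217.493 106.783] [-3.141  0.     1.508] F [-0.879  0.027 -6.888] M [-0.004 -0.065 -0.028] op 0.173
106 t21.0 [508.156 217.53  105.973] [-3.142  0.     1.508] F [-0.666 -0.759 -6.88 ] M [-0.015 -0.009  0.006] op 0.173
105 t21.4 [508.132 217.553 104.98 ] [-3.142  0.     1.508] F [-0.325 -0.61  -6.004] M [ 0.002 -0.075  0.04 ] op 0.175
104 t21.7 [508.131 217.567 103.976] [-3.142 -0.     1.508] F [ 0.708 -0.104 -6.317] M [-0.006  0.016 -0.001] op 0.174
103 t22.0 [508.102 217.57  102.953] [-3.141  0.     1.508] F [-0.812  0.127 -7.388] M [-0.005  0.027  0.041] op 0.177
102 t22.4 [508.11  217.562 101.952] [-3.141  0.     1.508] F [ 0.183 -0.708 -6.511] M [ 0.021  0.022 -0.03 ] op 0.174
101.5 t22.7 [508.131 217.584 101.507] [-3.142 -0.     1.508] F [-0.417 -0.482 -6.896] M [-0.049 -0.015 -0.019] op 0.177
101 t23.0 [508.136 217.586 100.99 ] [-3.142 -0.     1.508] F [ 0.19   0.276 -5.721] M [ 0.045 -0.015 -0.001] op 0.176
100.7 t23.4 [508.133 217.564 100.697] [-3.142  0.     1.508] F [ 0.164  0.297 -6.549] M [ 0.009 -0.016  0.003] op 0.177
100.4 t23.7 [508.187 217.583 100.47 ] [ 3.141 -0.     1.508] F [-0.678  0.622 -6.288] M [ 0.045  0.006 -0.018] op 0.172
100.2 t24.0 [508.184 217.592 100.269] [ 3.142 -0.     1.508] F [-0.661 -0.804 -5.367] M [0.027 0.033 0.056] op 0.171
100 t24.4 [508.245 217.556 100.116] [ 3.141 -0.     1.508] F [ 0.01  -0.623 -4.793] M [0.084 0.013 0.031] op 0.173
99.8 t24.7 [508.256 217.581 100.06 ] [ 3.141 -0.     1.508] F [-1.628 -1.08  -1.039] M [0.03  0.272 0.049] op 0.176
```

Seat contact is 8 mm under the ledge contact, as it must be. Now press in small steps with averaged readings, correcting roll from the moment.

```bash
cat > p.py <<'E'
from h import *
y0=-0.063
def P(d,z): return [482.2+d*np.cos(y0),219.2+d*np.sin(y0),z]
def avg(n=8):
    F=[];M=[]
    for _ in range(n):
        s=bot.get_state();F.append(s["contact_force"]);M.append(s["wrist_torque"]);bot.dwell(.02)
    return np.mean(F,0),np.mean(M,0),s
def LR(n=8):
    F,M,s=avg(n); S=F[2]+6.65; D=M[0]/.136
    print("t%.2f z%.2f x%.1f L%.1f R%.1f"%(s["t"],s["tcp_pos"][2],s["tcp_pos"][0],(S+D)/2,(S-D)/2),"F",F.round(2),"M",M.round(3)); return (S+D)/2,(S-D)/2
E
python3 - <<'E'
from p import *
o=[np.pi,0,np.pi/2+y0]
z=99.8
L,Rr=LR()
for _ in range(8):
    e=16-(L+Rr)
    if e<1.2: break
    z-=min(.2,max(.04,e/22*.6)); 
    bot.movel(P(26,z),rot=o,max_speed=10); bot.dwell(.1); print("z",round(z,2)); L,Rr=LR()
E
```

```text
t24.82 z100.04 x508.3 L3.2 R3.0 F [-1.73 -1.41 -0.44] M [0.031 0.276 0.045]
z 99.6
t25.31 z99.98 x508.3 L5.5 R6.3 F [-2.98 -1.95  5.13] M [-0.103  0.599  0.052]
z 99.49
t25.79 z99.95 x508.3 L6.2 R7.0 F [-3.61 -2.54  6.54] M [-0.122  0.673  0.032]
z 99.41
t26.27 z99.95 x508.3 L6.3 R7.2 F [-3.49 -1.92  6.85] M [-0.124  0.716  0.025]
z 99.34
t26.76 z99.95 x508.3 L6.3 R7.4 F [-3.71 -2.14  7.08] M [-0.154  0.752  0.052]
z 99.28
t27.24 z99.94 x508.3 L6.8 R7.8 F [-3.78 -2.27  7.92] M [-0.145  0.8    0.018]
z 99.24
t27.73 z99.95 x508.3 L6.6 R7.9 F [-3.92 -2.41  7.86] M [-0.167  0.812  0.053]
z 99.2
t28.21 z99.94 x508.3 L6.9 R8.2 F [-4.21 -2.18  8.43] M [-0.177  0.813  0.055]
```

The lateral force (−4, −2 N) contaminates the moment, which is evidently taken about ~0.2 m above the TCP (My ≈ −0.2·Fx). I'll relax the lateral load, then read the balance again.

```bash
python3 - <<'E'
from p import *
o=[np.pi,0,np.pi/2+y0]
p=np.array(P(26,99.2))
for _ in range(5):
    F,M,s=avg(6); S=F[2]+6.65; D=(M[0]-.2*F[1])/.136
    print("t%.2f"%s["t"],s["tcp_pos"],"L%.1f R%.1f"%((S+D)/2,(S-D)/2),"F",F,"M",M,"cmd",p)
    e=16-S
    if abs(e)<.8 and np.hypot(F[0],F[1])<1.2: break
    p=p+np.array([F[0]/25,F[1]/25,-np.clip(e/40,-.1,.1)])
    bot.movel(p,rot=o,max_speed=10); bot.dwell(.12)
np.save("p.npy",p)
E
```

```text
t28.31 [508.26581259 217.60469233  99.94132262] L8.5 R6.9 F [-4.12384092 -1.91284623  8.70236123] M [-0.17201238  0.8141021   0.04284565] cmd [508.14842006 217.56308332  99.2       ]
t28.77 [508.27995363 217.59347098  99.94306933] L8.4 R6.2 F [-3.80742148 -2.07249126  7.90769141] M [-0.11925734  0.71538071  0.03832529] cmd [507.98346643 217.48656947  99.18380903]
t29.24 [508.31224188 217.58600176  99.96784048] L8.1 R6.1 F [-3.33602738 -1.73617023  7.60865433] M [-0.07453482  0.6915783   0.04428784] cmd [507.83116957 217.40366982  99.14775132]
t29.71 [508.27573857 217.60338351  99.96388714] L7.9 R6.5 F [-3.51465786 -1.22897553  7.81636165] M [-0.0532567   0.61034458  0.04172232] cmd [507.69772847 217.33422301  99.10421767]
t30.18 [508.2651426  217.56685529  99.94488772] L8.2 R6.2 F [-2.95679217 -1.50764901  7.75291093] M [-0.04107393  0.56627749  0.01994069] cmd [507.55714216 217.28506399  99.06587672]
```

```bash
python3 - <<'E'
from p import *
R0=R.from_euler("xyz",[np.pi,0,np.pi/2+y0])
p=np.load("p.npy"); d=0.0
for k in range(5):
    p=p+(np.array([-.5,-.35,-.12]) if k==0 else np.array([np.clip(F[0]/8,-.4,.4),np.clip(F[1]/8,-.3,.3),-np.clip((16-S)/25,-.1,.1)]))
    d+=.003 if k==0 else np.clip(D/2*.0025,-.003,.003)
    bot.movel(p,rot=(R.from_rotvec([d,0,0])*R0).as_euler("xyz").tolist(),max_speed=10); bot.dwell(.12)
    F,M,s=avg(6); S=F[2]+6.65; D=(M[0]-.19*F[1])/.136
    print("t%.2f"%s["t"],s["tcp_pos"],"L%.1f R%.1f"%((S+D)/2,(S-D)/2),"F",F.round(2),"M",M.round(3),"cmd",p,d)
    if abs(S-16)<.8 and abs(D)<1 and np.hypot(F[0],F[1])<1.5: break
np.save("p.npy",np.r_[p,d])
E
```

```text
t31.01 [508.29807224 217.64652265  99.96219645] L6.6 R7.2 F [-1.56  0.62  7.15] M [0.032 0.339 0.015] cmd [506.93887047 216.87475803  98.90594949] 0.003
t31.48 [508.28628942 217.59771468  99.95985439] L6.7 R7.0 F [-1.46  0.21  7.06] M [0.01  0.289 0.018] cmd [506.74389354 216.95170865  98.81809165] 0.0022185469778215885
t31.94 [508.28783866 217.63303936  99.94932291] L7.2 R6.7 F [-1.07 -0.49  7.22] M [-0.021  0.233  0.027] cmd [506.56087176 216.9773355   98.72646793] 0.0019510766482250782
t32.41 [508.25146177 217.62795572  99.93314686] L7.2 R7.1 F [-0.99 -0.19  7.59] M [-0.025  0.221  0.019] cmd [506.42667031 216.91653721  98.64116621] 0.002605264497858032
t32.88 [508.27034884 217.64890226  99.95167287] L6.8 R7.4 F [-0.77  0.33  7.53] M [-0.012  0.166  0.014] cmd [506.30290485 216.89300498  98.57094101] 0.0027004237061874353
```

```bash
python3 - <<'E'
from p import *
R0=R.from_euler("xyz",[np.pi,0,np.pi/2+y0])
q=np.load("p.npy"); p=q[:3]; d=q[3]
for k in range(8):
    p=p+np.array([-.05,0,-.3 if k==0 else -np.clip((16-S)/7,-.3,.3)])
    bot.movel(p,rot=(R.from_rotvec([d,0,0])*R0).as_euler("xyz").tolist(),max_speed=15); bot.dwell(.12)
    F,M,s=avg(8); S=F[2]+6.65; D=(M[0]-.19*F[1])/.136
    print("t%.2f"%s["t"],s["tcp_pos"],"L%.1f R%.1f"%((S+D)/2,(S-D)/2),"F",F.round(2),"M",M.round(3),"cmd",p)
    if abs(S-16)<.6: break
    d+=np.clip(D/2*.0015,-.002,.002)
np.save("p.npy",np.r_[p,d])
E
```

```text
t33.38 [508.32117748 217.66933336  99.94670075] L8.1 R8.1 F [-1.27 -0.31  9.59] M [-0.059  0.325  0.027] cmd [506.25290485 216.89300498  98.27094101]
```

Both hooks bear 8.1 N. Hold, ease the stored arm deflection, release, retreat, look.

```bash
python3 - <<'E'
from p import *
R0=R.from_euler("xyz",[np.pi,0,np.pi/2+y0])
q=np.load("p.npy"); p=q[:3]; d=q[3]; rot=(R.from_rotvec([d,0,0])*R0).as_euler("xyz").tolist()
for k in range(5):
    F,M,s=avg(12); S=F[2]+6.65; D=(M[0]-.19*F[1])/.136
    print("t%.2f"%s["t"],"L%.1f R%.1f"%((S+D)/2,(S-D)/2),"F",F.round(2))
    if abs(S-16)>1.2:
        p=p+[0,0,-(16-S)/8]; bot.movel(p,rot=rot,max_speed=15)
a=s["tcp_pos"]
bot.movel([(a[0]*2+p[0])/3,(a[1]*2+p[1])/3,a[2]-.5],rot=rot,max_speed=15); bot.dwell(.1); st("ease")
bot.grip(0.5); st("open"); bot.grip(1.0); s=st("open2")
a=s["tcp_pos"]
bot.movel([a[0],a[1],a[2]+100],max_speed=80); st("up")
bot.movel([a[0],a[1],260],max_speed=150)
I=imaging.capture("wrist");J=imaging.capture("scene");cv2.imwrite("pics/w4f.png",I);cv2.imwrite("pics/s4f.png",J)
b=cv2.resize(J[180:290,330:490],None,fx=3.6,fy=3.6,interpolation=cv2.INTER_CUBIC)
c=I[0:470,200:424]; c=cv2.resize(c,None,fx=b.shape[0]/470,fy=b.shape[0]/470)
cv2.imwrite("pics/f.png",np.hstack([b,c])); st()
E
```

```text
t33.58 L8.1 R8.3 F [-1.37 -0.17  9.69]
t33.77 L8.0 R8.3 F [-1.56 -0.11  9.68]
t33.98 L8.1 R8.4 F [-1.72 -0.09  9.84]
t34.17 L7.9 R8.6 F [-1.41  0.13  9.83]
t34.38 L8.1 R8.5 F [-1.55  0.1   9.95]
ease t34.8 [508.246 217.637  99.973] [ 3.14  -0.003  1.508] F [-1.409 -1.347  6.117] M [-0.132  0.399  0.054] op 0.174
open t35.1 [507.68  217.442  99.196] [-3.141 -0.003  1.508] F [ 0.339 -0.934 -0.855] M [-0.003  0.01   0.03 ] op 0.499
open2 t35.6 [507.639 217.392  99.44 ] [-3.141 -0.003  1.508] F [ 0.138  1.125 -0.122] M [0.03  0.022 0.023] op 1.002
up t37.0 [507.247 217.283 198.827] [-3.14  -0.002  1.508] F [-0.236  0.323 -0.234] M [-0.01  -0.055 -0.005] op 1.000
 t37.7 [506.829 217.182 258.53 ] [-3.139 -0.002  1.508] F [-0.276  0.182 -0.387] M [-0.004 -0.004  0.009] op 0.997
```

View pics/f.png

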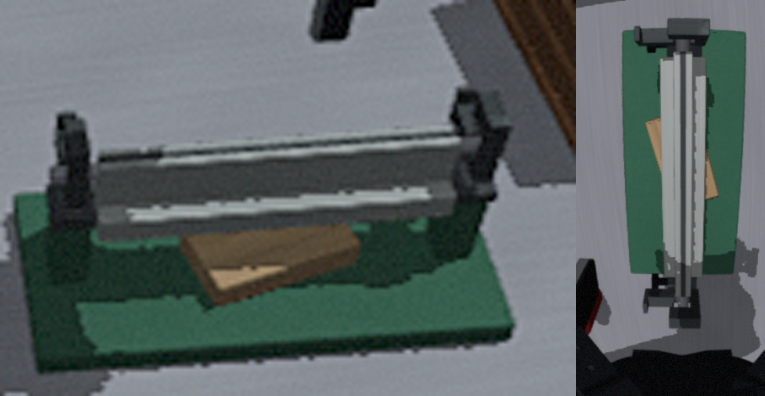

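The fence hangs level-ish between the posts with both ends under the noses (left hook at (685,40), right at (683,305) in the wrist part). The offcut is in place and the gripper is clear.

```bash
python3 -c "
from bench import bot; bot.sign_off()"
```

```text
the job is handed in; nothing more can be done
```

The fence is hanging on the stand by both pins, and the job is handed in. The robot clock read 37.7 s at my last check, within the 58 s limit.

- **Placing:** I gripped the web at mid-length and let both pins down into the mouths. I felt the ledges at about 123 mm, slid back about 26 mm under the noses, then went down 8 mm into the seats.
- **Pressing:** I pressed to about 8.0 N on the left hook and 8.4 N on the right, weight included. I held that for about 1.2 s, eased the press and let go.
- **Last checks:** The final pictures show both ends under the noses and the offcut in place. The tool force after opening is about zero and the gripper is well clear.

These points disagreed or rest on inference:
- **Camera bias:** The wrist and top cameras differed by about 6 mm in y. I used the middle for both the fence and the stand, and the offset cancelled in the fit.
- **Left/right split:** The wrist moment turned out to be taken about 0.19 m above the tool tip, so the split between the hooks is corrected for sideways force using that fitted arm.
- **First touch:** The first ledge contact overshot its 2.5 N threshold to about 13 N in total, still under 20 N.
- **Hook heights:** In the pictures the two hooks looked about 3.5 mm apart in height. By feel both pins met their ledges almost together, probably because the fence pivoted slightly in the pads at that first touch.

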